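Nest the brass angle offcuts on the saddle

ROBOT

A 7-joint arm with a two-finger parallel gripper is mounted at the origin on the work surface. World frame = base frame: x ahead of the robot, y to its left, z up, the work surface at z = 0. Lengths are in m, angles in rad, forces in N, time in s.
With the tool pointing down it reaches from about 0.425 to 0.825 m from the base axis. Payload 3.6 kg.
Tool frame: the origin (TCP) lies where the fingers leave the gripper's body, on its centre line; the fingertips stand 73 mm ahead of it and the grasp point (between the pads) lies 54 mm ahead of it; z points along the fingers, y is the line along which they close (so a half turn about z gives the same grasp; the last joint's range is limited). The gripper opens to 85 mm and grips with 20 to 120 N. Pads are 22 mm wide; open, the fingers measure 114 mm over their backs; the gripper's body (76 mm by 85 mm) begins 54 mm behind the grasp point. The pads swing forward as they close: fully open they stand 13 mm farther back than shut.
Start: joints at [1.274, 0.615, -0.013, 1.423, 0.008, 1.103, -0.04], TCP at [0.174, -0.626, 0.304] pointing down, gripper open.
Joint ranges: [-3.12, 3.12], [-0.3, 2.06], [-1.34, 1.32], [0.26, 2.42], [-1.36, 4.5], [0.01, 1.98], [-2.84, 2.84]. Speed limits (rad/s): [2.79, 2.79, 3.14, 3.14, 3.14, 3.14, 3.14].

INTERFACE

Orientations are given as a unit quaternion [x, y, z, w].
In Python, from station import arm, snapshot, camera_info, ticket gives the robot as it stands. Calls block until the motion is done:
- arm.movep(position, orientation): joint-space move of the TCP to a pose.
- arm.line_to(position, velocity=0.15, ori=None): straight line of the TCP; ori=None keeps the orientation; velocity is the mean speed in m/s.
- arm.move_j(angles): joint-space move.
- arm.move_gripper(opening, effort=None): opening from 0.0 (shut) to 1.0 (fully open); effort is the grip in N (None keeps the last); returns when the fingers have stopped.
- arm.pause(seconds).
- arm.ik(position, orientation): joint angles nearest the present ones, or None.
- snapshot(name): name is "side" or "top"; returns the picture (384x512x3 uint8, blue, green, red); there is no depth.
- camera_info(name): a dict with "fx", "fy", "cx", "cy" (pixels), "R" (3x3) and "t" (3): a world point X has camera coordinates R X + t. Camera axes: x right, y down, z forward; pixel columns grow to the right and rows downward; lengths in m; the calibration is good to about 2 mm. A picture is of the moment at which its call begins. camera_info takes no time and is no camera call.
A pose or a line that the arm cannot do raises arm.MotionError and nothing moves.
- ticket.finish_job(): hands the job in; it is judged then, once.
Readings, each from a call of its own:
- arm.read_time(): time.
- arm.read_joint_positions(): joint angles.
- arm.read_dq(): joint speeds.
- arm.read_effort(): joint torques, N m.
- arm.read_tool_pos(): TCP position.
- arm.read_eef_rot(): TCP orientation.
- arm.read_ft_force(): force on the tool from outside, world axes, zero at the start.
- arm.read_wrist_torque(): the same for the moment, N m.
- arm.read_opening(): opening from 0.0 (shut) to 1.0 (fully open).
- arm.read_finger_force(): force on a finger pad.
Only numpy, scipy, OpenCV 4.12 (cv2) and the standard library are available. Lean on these libraries where they do the work, as an engineer would, in place of code of your own. Each camera call takes 0.05 s, during which the arm holds its last target. There are 200 camera calls.

TASK

The shortest brass angle offcut sits ridge-up on the wooden saddle. Nest the middle-length one over it and then the longest one over that, lowering each gently into place: legs lying snugly on legs, V in line, and each centred lengthwise so that it overhangs equally at both ends, with the stack still on its saddle. Leave the tools and other things on the bench where they are.

Things in the scene. Friction and masses are not known exactly. Their poses are not given: they have to be found in the camera images.
- saddle: fixed wooden saddle: a 40 mm square bar set on edge, 40 mm long, on a foot board 130 (x) x 110 (y) x 12; origin at the underside centre on the table; x along the bar's ridge, which is 60 above the table
- angle_short: brass angle (two 55 x 4 legs at 90 degrees, 78 wide over the leg edges), 44 long; the shortest; loose, already sitting astride the saddle, ridge up, its ridge 65.7 above the table. Origin: mid-length under the ridge, level with the leg edges (41.7 below the ridge); x along the V, y across, z up
- angle_mid: brass angle (two 55 x 4 legs at 90 degrees, 78 wide over the leg edges), 56 long; the middle one; stands tent-like on the table, ridge up, left or right of the saddle; its flat ends can be gripped from above near the ridge, fingers closing along x; about 0.2 kg. Origin: mid-length under the ridge, level with the leg edges (41.7 below the ridge); x along the V, y across, z up
- angle_long: brass angle (two 55 x 4 legs at 90 degrees, 78 wide over the leg edges), 68 long; the longest; stands tent-like on the table, ridge up, left or right of the saddle; its flat ends can be gripped from above near the ridge, fingers closing along x; about 0.25 kg. Origin: mid-length under the ridge, level with the leg edges (41.7 below the ridge); x along the V, y across, z up
- angle_short_ridge (a point): top outer edge of the ridge of the shortest angle, mid-length, 41.7 mm above its leg edges. Nested directly on another angle it lies 5.7 mm above that one's ridge
- angle_mid_ridge (a point): top outer edge of the ridge of the middle angle, mid-length, 41.7 mm above its leg edges. Nested directly on another angle it lies 5.7 mm above that one's ridge
- angle_long_ridge (a point): top outer edge of the ridge of the longest angle, mid-length, 41.7 mm above its leg edges. Nested directly on another angle it lies 5.7 mm above that one's ridge
- chisel: loose bystander: flat steel chisel, 130 x 18 x 13, lying on the table; origin at its underside near mid-length
- punch: loose bystander: square steel punch, 120 x 11 x 11, lying; origin at underside centre
- mallet: loose bystander: wooden mallet lying down, about 200 long, head 90 wide and 48 high; origin at the underside of its handle
- block: loose bystander: dark wooden block 90 x 60 x 35 high; origin at underside centre
- tin: loose bystander: steel tin, 60 diameter, 55 high, upright; origin at underside centre
- blanks: loose bystander: flat brass blank 90 x 80 x 8, lying; origin at underside centre
There are look-alikes about, which are no part of the job. Leave any pink or purple look-alike of the angle_long alone.

How it is judged:
By the outcome, as a careful person would: the job done as asked, in the order asked, and still so for the second after the job is handed in, with the robot touching nothing.
It also fails if it takes over 64 s, if anything falls off the work surface, if the arm or the gripper's body presses on something with over 40 N, if the wrist force passes 120 N, or if a joint passes its speed limit or range.

## Working session

There is one attempt and no reset: what is moved stays moved. The work goes in short steps, each a Python script; the robot and the scene stay as the last script left them, time stands still between calls to the robot, and variables do not carry over. Pictures are saved under pics/ and viewed, at most 10 in all, crops included, and the job is handed in when it is done.

```bash
mkdir -p pics; ls; python3 - <<'E'
from station import arm, snapshot, camera_info
import cv2,numpy as np
for n in("side","top"):
    cv2.imwrite(f"pics/{n}0.png",snapshot(n)); c=camera_info(n)
    print(n,c["fx"],c["cx"],c["cy"],np.round(c["R"],3).tolist(),np.round(-np.array(c["R"]).T@np.array(c["t"]),3))
print(arm.read_time(),arm.read_eef_rot(),arm.read_opening())
E
```

```text
pics
side 364.70087108142576 260.1927559728732 200.98208557720247 [[-0.983, -0.185, -0.015], [-0.129, 0.739, -0.661], [0.134, -0.648, -0.75]] [0.417 0.633 0.813]
top 472.41862322514555 260.9908791650175 201.99572800784182 [[0.017, -1.0, -0.001], [-0.986, -0.016, -0.163], [0.163, 0.004, -0.987]] [0.312 0.03  1.363]
0.1 [ 9.90840568e-01  1.35031813e-01 -1.66475701e-04 -1.16179156e-03] 0.9956058188916611
```

View pics/top0.png

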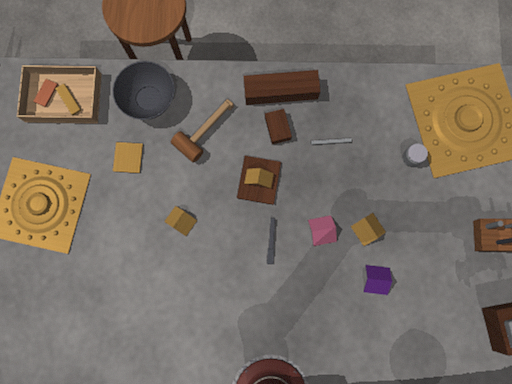

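View pics/side0.png

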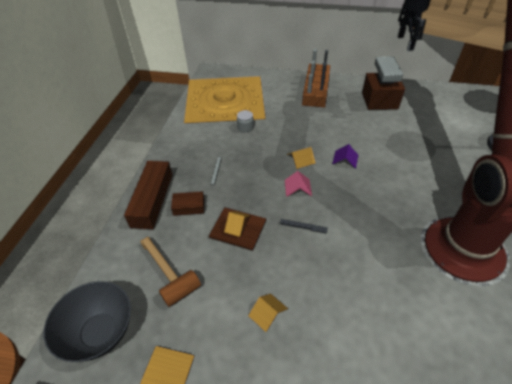

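Top view: the saddle with the short angle is at (259,178). The brass tents are at (180,220) and (368,229). The possible mix-ups are the pink tent (322,230), the purple tent (377,280), the flat blank (128,157) and the ornamental plates (40,205) and (465,120). By colour and shape I choose the two brass tents, and I'll check them in a close crop.

```bash
cat > h.py <<'E'
import cv2,numpy as np
from station import arm, snapshot, camera_info
def ray(n,uv):
    c=camera_info(n);R=np.array(c["R"]);t=np.array(c["t"])
    d=R.T@np.array([(uv[0]-c["cx"])/c["fx"],(uv[1]-c["cy"])/c["fy"],1.]);return -R.T@t,d
def plane(n,uv,z):
    o,d=ray(n,uv);return o+d*(z-o[2])/d[2]
def proj(n,X):
    c=camera_info(n);p=np.array(c["R"])@np.array(X)+np.array(c["t"]);return np.array([c["fx"]*p[0]/p[2]+c["cx"],c["fy"]*p[1]/p[2]+c["cy"]])
def tile(im,c,w=26,s=5):
    x,y=int(c[0])-w,int(c[1])-w
    t=cv2.resize(im[y:y+2*w,x:x+2*w],None,fx=s,fy=s,interpolation=cv2.INTER_CUBIC)
    cv2.putText(t,f"{x},{y}",(3,12),0,.4,(255,255,255),1);return t
def montage(f,tc,sc):
    T,S=snapshot("top"),snapshot("side")
    cv2.imwrite(f,np.vstack([np.hstack([tile(T,c) for c in tc]),np.hstack([tile(S,c) for c in sc])]))
E
python3 - <<'E'
from h import *
montage("pics/m0.png",[(180,220),(259,179),(368,229)],[(268,311),(237,226),(303,158)])
E
```

```text
(no output)
```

View pics/m0.png

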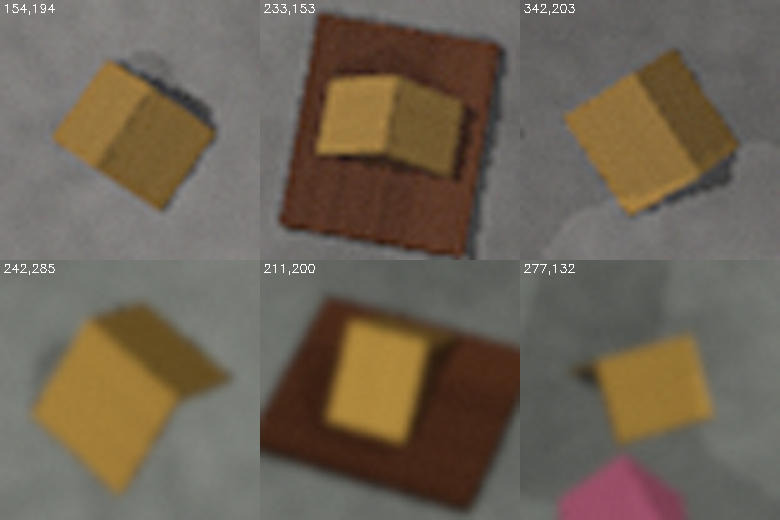

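Both tents are solid brass colour. The left one has a ridge of about 19 px and the right one about 24 px, so mid is on the left and long is on the right. Next I'll cast the corner rays onto planes at the known heights.

```bash
cat >> h.py <<'E'
def measure(n,org,ridge,feet,zb):
    """tile-pixel ridge ends / feet corners; zb = height of leg edges. centre, yaw, lengths"""
    P=lambda q,z: plane(n,np.array(org)+(np.array(q)+.5)/5-.5,z)
    r=[P(q,zb+.0417) for q in ridge]; f=[P(q,zb+.0028) for q in feet]
    segs=[r]+[f[i:i+2] for i in range(0,len(f),2)]
    d=sum(b-a for a,b in segs); 
    return np.round([*(sum(r)/2)[:2],*((sum(f)/len(f))[:2] if len(f)==4 else [0,0]),np.degrees(np.arctan2(d[1],d[0])),*[np.linalg.norm(b-a) for a,b in segs]],4)
E
python3 - <<'E'
from h import *
print("cx cy(ridge) cx cy(feet) yaw lens")
print("L top",measure("top",(154,194),[(98,166),(152,86)],[(54,135),(108,60),(163,210),(215,130)],0))
print("L side",measure("side",(242,285),[(178,143),(92,60)],[(120,233),(32,152),(230,117),(147,42)],0))
print("S top",measure("top",(233,153),[(126,156),(138,74)],[(57,153),(70,80),(192,178),(203,100)],.024))
print("S side",measure("side",(211,200),[(170,78),(90,58)],[(147,185),(63,161)],.024))
print("R top",measure("top",(342,203),[(178,177),(116,72)],[(112,214),(46,120),(219,145),(157,48)],0))
print("R side",measure("side",(277,132),[(175,74),(76,100)],[(194,152),(102,183)],0))
E
```

```text
cx cy(ridge) cx cy(feet) yaw lens
L top [  0.4788   0.2663   0.4793   0.2674 -32.0105   0.054    0.0533   0.0548]
L side [  0.4784   0.2697   0.4794   0.2679 -34.446    0.0553   0.0558   0.0544]
S top [ 0.6017  0.0417  0.6028  0.0428 -7.6151  0.0476  0.0438  0.0465]
S side [ 0.6039  0.0406  0.      0.     -8.3643  0.0455  0.0485]
R top [ 0.4631 -0.2752  0.4632 -0.2763 31.9957  0.0676  0.0653  0.0658]
R side [ 0.4639 -0.2754  0.      0.     33.1076  0.0698  0.0679]
```

```bash
cat >> h.py <<'E'
def quat(yaw,k):  # tool down, closing line along yaw (deg)
    a=np.radians(yaw+k)/2; return [np.cos(a),np.sin(a),0.,0.]
E
python3 - <<'E'
from h import *
for nm,p,y in(("mid",(.479,.2676),-33),("short",(.6028,.0415),-8),("long",(.4634,-.2756),32.5)):
  for k in(90,-90):
    for z in(.2,.08): 
      j=arm.ik([*p,z],quat(y,k)); print(nm,k,z,None if j is None else np.round(j,2))
E
```

```text
mid 90 0.2 [-0.19  0.65 -0.56  1.83  0.46  0.8  -1.57]
mid 90 0.08 [-0.49  0.78 -0.1   1.91  0.15  0.46 -1.27]
mid -90 0.2 [ 0.1   0.87 -1.15  1.82  0.9   1.09  1.17]
mid -90 0.08 [ 0.08  1.11 -1.15  1.89  1.21  1.06  0.95]
short 90 0.2 [ 0.13  0.69 -0.39  1.67  0.33  0.85 -0.54]
short 90 0.08 [ 0.04  0.84 -0.25  1.75  0.33  0.6  -0.54]
short -90 0.2 [ 0.49  0.94 -1.15  1.66  0.92  1.18  2.11]
short -90 0.08 [-0.39  0.88  0.48  1.76 -0.63  0.66 -2.83]
long 90 0.2 [ 0.8   0.61 -0.47  1.86  0.39  0.76  0.69]
long 90 0.08 [ 0.72  0.79 -0.34  1.93  0.52  0.5   0.57]
long -90 0.2 [ 0.31  0.59  0.28  1.87 -0.24  0.71 -1.85]
long -90 0.08 [ 0.36  0.78  0.22  1.94 -0.36  0.45 -1.74]
```

```bash
cat >> h.py <<'E'
def pick(p,yaw,L):
    q=quat(yaw,90)
    arm.movep([*p,.20],q); arm.line_to([*p,.0837],.12)
    arm.move_gripper(L/.085-.05,30); 
    print("open",arm.read_opening(),"ff",arm.read_finger_force(),"F",arm.read_ft_force(),"t",arm.read_time())
    arm.line_to([*p,.20],.12); print("lifted",arm.read_opening(),arm.read_ft_force(),arm.read_tool_pos(),arm.read_time())
E
python3 - <<'E'
from h import *
pick((.479,.2676),-33,.056)
arm.movep([.6028,.0415,.20],quat(-8,90)); arm.line_to([.6028,.0415,.135],.12)
print(arm.read_time(),arm.read_tool_pos(),arm.read_ft_force())
montage("pics/m1.png",[(180,220),(259,179),(259,179)],[(268,311),(237,216),(237,226)])
E
```

```text
open 0.6462331536227337 ff 31.2002195831883 F [-0.64120278 -0.03511676  5.12588496] t 5.0167
lifted 0.6508806111737756 [ 0.04363431  1.14111597 -2.74065977] [0.47857315 0.26714569 0.19909618] 6.1333
7.8333 [0.60314683 0.04240947 0.13554382] [ 0.19092732  0.08149777 -2.24192501]
```

View pics/m1.png

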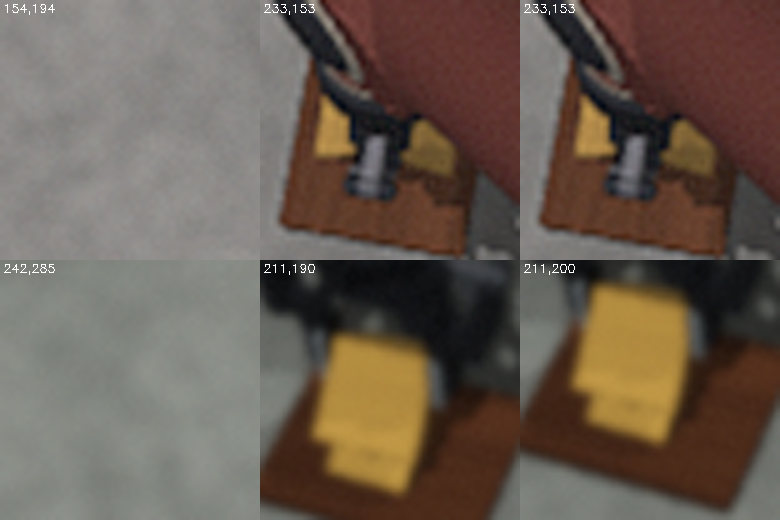

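The mid angle is held level above the short one. In the side tile (211,200), its lower-left foot corner is at (52,126) and the short's feet are at (65,163) and (145,184). I'll compare the lengthwise positions.

```bash
python3 - <<'E'
from h import *
P=lambda q,z: plane("side",np.array((211,200))+(np.array(q)+.5)/5-.5,z)[:2]
u=np.array([np.cos(np.radians(-8)),np.sin(np.radians(-8))]);o=np.array([.6028,.0415])
t=arm.read_tool_pos()
print("short feet",[((P(q,.0268)-o)@u).round(4) for q in((65,163),(145,184))])
print("short all-edge top tile0",[((P(q,.0268)-o)@u).round(4) for q in((63,161),(147,185))])
print("mid foot L",((P((52,126),t[2]-.082+.0028)-o)@u).round(4))
print("mid ridge",[((P(q,t[2]-.0403)-o)@u).round(4) for q in((82,24),(168,36))])
print("tcp",(np.array(t[:2])-o)@u, (np.array(t[:2])-o)@[-u[1],u[0]])
print("eef",arm.read_eef_rot(),quat(-8,90))
E
```

```text
short feet [np.float64(0.0245), np.float64(-0.0212)]
short all-edge top tile0 [np.float64(0.026), np.float64(-0.0224)]
mid foot L 0.029
mid ridge [np.float64(0.0249), np.float64(-0.0206)]
tcp 0.000585950919526947 0.0006676464201175237
eef [7.54602536e-01 6.56181069e-01 1.07171250e-03 5.17726667e-04] [np.float64(0.754709580222772), np.float64(0.6560590289905073), 0.0, 0.0]
```

```bash
cat >> h.py <<'E'
def lower(p,ztarget,vent):
    f0=arm.read_ft_force()[2]; arm.line_to([*p,ztarget+.005],.05)
    for dz in np.arange(.004,-.0021,-.001):
        arm.line_to([*p,ztarget+dz],.01); f=arm.read_ft_force()
        if f[2]-f0>2.5: break
    print("contact",dz,f,f0,arm.read_tool_pos())
    o=arm.read_opening(); 
    for k in(.02,.05,.15): arm.move_gripper(min(1,o+k))
    x=arm.read_tool_pos(); arm.line_to([x[0],x[1],.20],.1); print(arm.read_time(),arm.read_ft_force())
E
python3 - <<'E'
from h import *
lower((.6033,.0415),.1134,0)
arm.movep([.4634,-.2756,.20],quat(32.5,90)); arm.move_gripper(1.0); print(arm.read_time())
montage("pics/m2.png",[(368,229),(259,179),(259,179)],[(303,158),(237,221),(237,226)])
E
```

```text
contact 0.001 [0.11855775 0.77468568 1.95402946] -2.623691923182862 [0.60366475 0.04234579 0.11496594]
11.1083 [ 0.53350419 -0.15199671  0.81873655]
12.7417
```

View pics/m2.png

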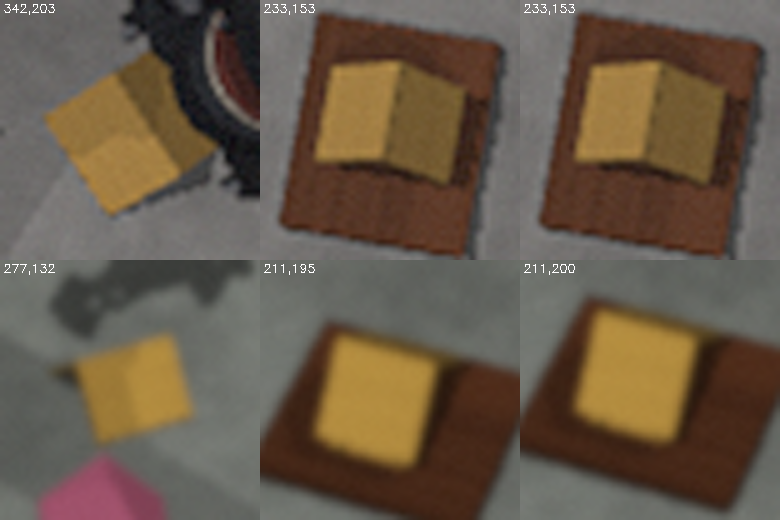

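The mid angle lies over the short with its ridge in line. In the top tile the ridge runs from (142,60) to (126,162). I'll measure the lengthwise ends at sub-pixel level, comparing the before and after pictures from the same camera.

```bash
cat >> h.py <<'E'
def ends(n,im,c,yaw,zr,offs):
    """ends along x of the angle, by half-height colour crossings along lines on its legs"""
    b=im.astype(np.float32); b=b[:,:,1]-b[:,:,0]   # green-blue: brass high, wood & grey low
    u=np.array([np.cos(np.radians(yaw)),np.sin(np.radians(yaw))]);v=np.array([-u[1],u[0]])
    s=np.arange(-.05,.0501,.0002);out=[]
    for d in offs:
        m=np.array([proj(n,[*(np.array(c)+u*a+v*d),zr-abs(d)]) for a in s],np.float32)
        p=cv2.remap(b,m[:,0:1],m[:,1:2],cv2.INTER_LINEAR).ravel()
        i=len(s)//2; pk=np.median(p[i-60:i+60])
        lo=np.median(np.r_[p[:25],p[-25:]]); h=p<(pk+lo)/2
        out.append((s[i-np.argmax(h[i::-1])],s[i+np.argmax(h[i:])]))
    o=np.array(out)*1e3; return "mid %.2f±%.2f len %.1f slope %s"%(o.mean(1).mean(),o.mean(1).std(),np.diff(o).mean(),np.round(o.mean(1),1))
E
python3 - <<'E'
from h import *
c=(.6028,.0415)
O={"top":[.03,.02,.01,-.01,-.02,-.03],"side":[.01,.015,.02,.025,.03,.035]}
for n in("top","side"):
    a=cv2.imread(f"pics/{n}0.png"); cv2.imwrite(f"pics/{n}2.png",b:=snapshot(n))
    print(n,"short",ends(n,a,c,-8,.0657,O[n])); print(n,"mid  ",ends(n,b,c,-8,.0714,O[n]))
    if n=="side": print(ends(n,a,(.4634,-.2756),32.5,.0417,O[n]))
E
```

```text
Traceback (most recent call last):
  File "h.py", line 47, in ends
    m=np.array([proj(n,[*(np.array(c)+u*a+v*d),zr-abs(d)]) for a in s],np.float32)
                ~~~~^^^^^^^^^^^^^^^^^^^^^^^^^^^^^^^^^^^^^^
  File "h.py", line 9, in proj
    c=camera_info(n);p=np.array(c["R"])@np.array(X)+np.array(c["t"]);return np.array([c["fx"]*p[0]/p[2]+c["cx"],c["fy"]*p[1]/p[2]+c["cy"]])
ValueError: time passes only in moves, steps and waits
```

```bash
sed -i 's/^from station.*/from station import arm, snapshot, camera_info as _ci\nfrom functools import lru_cache\ncamera_info=lru_cache(_ci)/' h.py
python3 - <<'E'
from h import *
c=(.6028,.0415)
O={"top":[.03,.02,.01,-.01,-.02,-.03],"side":[.01,.015,.02,.025,.03,.035]}
for n in("top","side"):
    a=cv2.imread(f"pics/{n}0.png"); cv2.imwrite(f"pics/{n}2.png",b:=snapshot(n))
    print(n,"short",ends(n,a,c,-8,.0657,O[n])); print(n,"mid  ",ends(n,b,c,-8,.0714,O[n]))
    if n=="side": print(ends(n,a,(.4634,-.2756),32.5,.0417,O[n]))
E
```

```text
top short mid -0.30±0.78 len 45.4 slope [ 0.6  0.5  0.3 -0.9 -1.  -1.3]
top mid   mid 0.13±0.95 len 57.0 slope [ 1.1  0.9  1.1 -0.7 -0.3 -1.3]
side short mid 2.05±0.18 len 46.0 slope [1.9 1.9 1.9 2.  2.3 2.3]
side mid   mid 2.60±0.18 len 57.9 slope [2.4 2.4 2.5 2.7 2.7 2.9]
mid 2.23±0.19 len 69.1 slope [2.6 2.3 2.2 2.2 2.  2.1]
```

The mid angle is centred on the short to about 0.45 mm. Next the long one.

```bash
python3 - <<'E'
from h import *
pick((.4634,-.2756),33,.068)
p=(.60305,.0415)
arm.movep([*p,.22],quat(-9,90)); arm.line_to([*p,.14],.12); arm.pause(.2)
print(arm.read_tool_pos(),arm.read_ft_force())
lower(p,.1191,0)
arm.movep([.45,-.25,.25],quat(33,90)); arm.pause(.3); print(arm.read_time())
montage("pics/m3.png",[(368,229),(259,179),(322,230)],[(303,158),(237,221),(237,226)])
c=(.6028,.0415)
O={"top":[.03,.02,.01,-.01,-.02,-.03],"side":[.01,.015,.02,.025,.03,.035]}
for n in O:
    cv2.imwrite(f"pics/{n}3.png",b:=snapshot(n)); print(n,ends(n,b,c,-8,.0771,O[n]))
E
```

```text
open 0.7876160759773627 ff 32.906874538748525 F [-0.82695007 -0.20047208  6.1518473 ] t 14.6583
lifted 0.7876682992194062 [ 0.06967367 -0.10530118 -3.17629349] [ 0.4627639  -0.27558971  0.19910786] 15.775
[0.60354258 0.04165051 0.14097482] [-0.41822926 -0.38318461 -3.23185672]
contact 0.001 [-0.04065834  1.1335007  -0.68284091] -3.231856721561061 [0.60337764 0.04212871 0.12045577]
21.2083 [ 0.32550017 -0.03466193 -0.74942032]
22.7667
top mid -0.22±0.88 len 69.1 slope [ 0.8  0.7  0.4 -1.1 -0.7 -1.4]
side mid 2.20±0.19 len 70.0 slope [1.8 2.3 2.2 2.2 2.4 2.3]
```

View pics/m3.png

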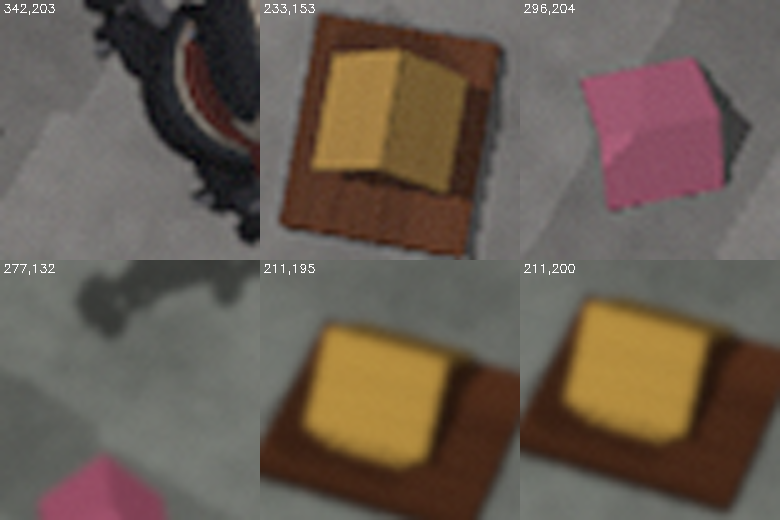

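View pics/side3.png

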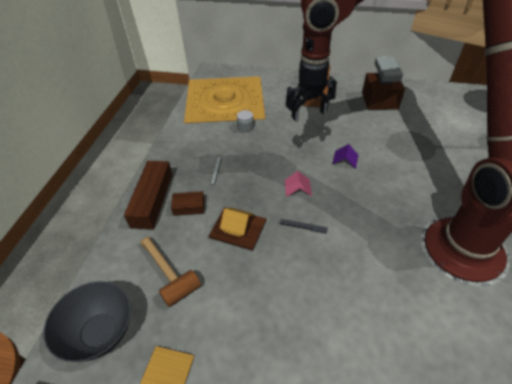

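The stack is built. In the top tile the ridge runs from (140,48) to (121,170) with the feet level on both sides. The tools and the pink and purple tents haven't moved. I'll do one numeric check of snugness and yaw, then hand in.

```bash
python3 - <<'E'
from h import *
print(measure("top",(233,153),[(121,170),(140,48)],[(52,168),(72,54),(187,193),(206,78)],.0354))
print(measure("top",(233,153),[(126,162),(142,60)],[(56,162),(73,66),(189,184),(206,87)],.0297))
print(measure("side",(211,195),[(188,94),(67,64)],[(136,208),(42,165)],.0354))
d=cv2.absdiff(cv2.imread("pics/top0.png"),cv2.imread("pics/top3.png")).max(2)
for nm,(x,y) in dict(chisel=(271,240),punch=(332,141),mallet=(195,135),block=(278,126),tin=(417,153),blank=(128,157),pink=(322,230),purple=(377,280)).items(): print(nm,np.percentile(d[y-14:y+14,x-14:x+14],90))
from station import ticket
print(arm.read_time(),ticket.finish_job())
E
```

```text
[ 0.6026  0.0425  0.603   0.0434 -8.1895  0.0704  0.0679  0.0682]
[ 0.6027  0.0405  0.6033  0.0425 -8.4332  0.0591  0.0574  0.0579]
[  0.6047   0.0405   0.       0.     -12.7292   0.0682   0.0588]
chisel 7.0
punch 14.0
mallet 7.0
block 7.0
tin 7.0
blank 8.0
pink 21.0
purple 7.0
the job is handed in; nothing more can be done
22.9667 None
```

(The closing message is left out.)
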